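# Pop open the push-latch box on the train table tiers

### The job

Open the little black flip-top box on the lower tier: with a fingertip push its metal safety bolt all the way across to the other end of its slot, then press the lid down at the round thumb mark until the catch lets go, and let the spring lift the lid ajar. Leave the lid standing ajar and the bolt across; do not lift or shift the box, and leave the tram, tree and other toys where they stand.

Things in the scene. Friction and masses are not known exactly. Their poses are not given: they have to be found in the camera images.
- tiers: white acrylic stacking tiers fixed to the table, 740 mm wide (y) with a lower deck 240 mm deep (x) whose top is 50 mm above the table, and behind it (+x) a higher deck 150 mm deep whose top is 110 mm above the table; origin on the table under the middle of the lower deck
- lidbox: matte black plastic box, 120 x 120 x 55 mm high, weighted (about 1 kg), standing loose on the left or right half of the lower deck; origin at the centre of its underside, z up, front (-x) roughly to the robot. Flat top at 55 mm: a fixed front ledge (x -60 to -30 mm) carries the bolt; behind it the lid lies flush between the walls (x -28 to +56 mm, 108 mm wide)
- bolt (a joint): travel of the safety bolt along the box's +y, in m: 0 to 6 mm at the start (locked), 35 mm fully across (stop). It stays where it is left and slides with about 1 N. Until it has gone more than 20 mm a tongue under the lid keeps the lid from being pressed
- nub (a point): centre of the top of the bolt's metal nub, a block 16 mm (x) by 14 mm (y) that stands 16 mm above the ledge; it moves with the bolt; at travel 0 it is at x -45, y -30, z 71 mm in the box frame. Push it on its -y side towards the box's +y
- lid (a joint): angle (rad) of the lid about its hinge, along y at the back (x +56, z 52 mm in the box frame): 0 shut and flush, negative pressed in (stop at -0.09), positive open; once released it springs up and rests ajar at about 0.5, its front edge then about 42 mm above the box top
- press_point (a point): centre of the lid's round thumb mark (22 mm across, on top of the lid, 16 mm behind its front edge); with the lid shut at x -12, y 0, z 55 mm in the box frame. Pressed here the lid sinks against its spring with 2 to 3 N; the catch lets go after about 4 mm, the lid stops at 6 mm; let go, the lid follows the finger up
- tram: silver tram, 40 x 135 mm, 51 mm high, on the higher deck; origin under its centre; leave alone
- arch: wooden viaduct arch, 45 x 130 mm, 99 mm high, on the half of the lower deck where the box is not; origin under its centre; leave alone
- tree: white ceramic fir tree, 44 mm across, 95 mm high, near the middle of the lower deck; origin under its centre; leave alone
- portal: steel tunnel portal, 34 x 94 mm, 90 mm high, on the higher deck; origin under its centre; leave alone
- figure: small turned wooden figure, 24 mm across, 51 mm high, standing about 95 mm from the box's centre on its +y side; origin under its centre; leave alone
- wagon: wooden tank wagon, 38 x 85 mm, 46 mm high, on the higher deck; origin under its centre; leave alone
- signal: toy signal on a thin post, 28 mm across at the foot, 93 mm high, near the middle of the lower deck, at its front; origin under its centre; leave alone
There are look-alikes about, which are no part of the job. What is shaped like the lidbox but blue is not meant.

How it is judged:
By the outcome, as a careful person would: the job done as asked, in the order asked, and still so for the second after the job is handed in, with the robot touching nothing.
It also fails if it takes over 38 s, if anything falls off the work surface, if the arm or the gripper's body presses on something with over 40 N, if the wrist force passes 120 N, or if a joint passes its speed limit or range.

### The arm

A 6-joint arm with a two-finger parallel gripper is mounted at the origin on the work surface. World frame = base frame: x ahead of the robot, y to its left, z up, the work surface at z = 0. Lengths are in m, angles in rad, forces in N, time in s.
With the tool pointing down it reaches from about 0.25 to 0.725 m from the base axis. Payload 4 kg.
Tool frame: the origin (TCP) lies midway between the tips of the shut fingers; the grasp point (between the pads) lies 19 mm behind it (bot.grip_point_offset is the distance from the TCP to the grasp point, in m); z points along the fingers, y is the line along which they close (so a half turn about z gives the same grasp; the last joint's range is limited). The gripper opens to 85 mm and grips with 20 to 120 N. Pads are 22 mm wide; open, the fingers measure 114 mm over their backs; the gripper's body (76 mm by 85 mm) begins 54 mm behind the grasp point. The pads swing forward as they close: fully open they stand 13 mm farther back than shut.
Start: joints at [-1.276, 0.241, 0.005, 1.335, 0, 1.571], TCP at [0.145, -0.478, 0.205] pointing down, gripper open.
Joint ranges: [-2.72, 2.72], [-1.05, 1.87], [-1.09, 1.28], [-1.99, 2.15], [-1.42, 1.44], [-3.14, 3.14]. Speed limits (rad/s): [2.79, 2.79, 3.14, 3.14, 3.14, 3.14].

### API

Orientations are given as a unit quaternion [x, y, z, w].
In Python, from workcell import bot gives the robot as it stands.
- The arm moves only by the tool step_arm, never from a script. Its argument "targets" is text: rows parted by semicolons, each of 7 numbers parted by spaces: the opening, from -1 (shut) to 1 (fully open), so that 0 is half open, then the shift along the world's x, y, z normalised to -1 to 1, where 1 is 0.5 m, then the turn, a rotation vector about the world's x, y, z normalised to -1 to 1, where 1 is pi/4 rad. In form: gripper x y z wx wy wz; .... A call has 1 to 10 rows; each row is the pose to reach, as a shift and turn from the pose commanded when the call began; what a row does not reach only later rows make up. A row lasts 1/12 s, in which the tool goes at most 41.7 mm and 7.16 degrees, less where a joint would pass 70% of its speed; a pose out of reach is approached as far as the arm can. A call with a number of a shift or a turn outside -1 to 1 is refused whole. A call with a gripper value outside its range is refused whole. The fingers move at their own pace and stop on an object; the grip force is fixed at half the most. Time passes only in rows, so rows that repeat a pose let the fingers close. It gives the time, the measured TCP pose, the force, the opening and the grip force at its end, in the units of the state.
- bot.get_obs(): the state, without advancing time (a new reading comes with each control period).
- bot.camera(name): name is "scene" or "top" or "wrist"; returns the picture (480x640x3 uint8, red, green, blue); there is no depth.
- bot.camera_info(name): a dict with "vertical_fov" (degrees; the focal length in pixels is half the picture's height over the tangent of half this angle, whatever the lens; pixels are square), "cx", "cy" (the principal point, pixels), "pose" (4x4, takes a point from camera to world coordinates). Camera axes: x right, y up, looking along -z (the intrinsics and any distortion apply to the point x, -y, -z); pixel columns grow to the right and rows downward; lengths in m; the calibration is good to about 2 mm. The wrist camera is an equidistant fisheye: a pixel r from the principal point sees the ray r / f radians off the axis. A picture is of the moment at which its call begins: read the wrist's pose just before it. camera_info takes no time and is no camera call; for the wrist camera it gives the pose at the moment of the call.
- bot.job_done(): hands the job in; it is judged then, once.
The state is a dict: "clock": time; "joint_pos": joint angles; "joint_vel": joint speeds; "tau": joint torques, N m; "eef_pos": TCP position; "tool_rot": TCP orientation; "ft_force": force on the tool from outside, world axes, zero at the start; "ft_torque": the same for the moment, N m; "grip_width": finger opening in m; "grasp_force": force on a finger pad.
Only numpy, scipy, OpenCV 4.12 (cv2) and the standard library are available. Lean on these libraries where they do the work, as an engineer would, in place of code of your own. Each camera call takes 0.05 s, during which the arm holds its last target. There are 200 camera calls.

## Working session

There is one attempt and no reset: what is moved stays moved. The work goes in short steps, Python scripts to look and compute and a tool call to move; the robot and the scene stay as the last step left them, time stands still between calls to the robot, and variables do not carry over. Pictures are saved under pics/ and viewed, at most 10 in all, crops included, and the job is handed in when it is done.

Besides the shell and the picture viewer there is one more tool, called after ">>>" by a JSON object that holds its "name" and its "arguments", one argument or row to a line. step_arm: Moves the arm, as the interface text tells. Scaled input: -1 to 1 covers 0.5 m each way for a shift and pi/4 rad each way for a turn. Its arguments: {"type":"object","properties":{"targets":{"type":"string"}},"required":["targets"]}

```bash
mkdir -p pics; python3 - <<'E'
from workcell import bot
import cv2
for n in("scene","top"):
    im=bot.camera(n); cv2.imwrite(f"pics/{n}0.png",im[:,:,::-1]); i=bot.camera_info(n); print(n,i["vertical_fov"],i["cx"],i["cy"],i["pose"])
o=bot.get_obs();print(o["clock"],o["eef_pos"],o["tool_rot"])
E
```

```text
scene 48.893809584876365 315.69245948595324 230.64834352114568 [[-0.39729709 -0.76532177  0.5063967   1.20114113]
 [ 0.91768198 -0.33364241  0.21573715  0.46331681]
 [ 0.00384708  0.55042287  0.83487716  1.07413704]
 [ 0.          0.          0.          1.        ]]
top 57.50221202775975 321.1210748604969 240.56121080567272 [[ 0.02299326  0.98026704 -0.19633604  0.40823891]
 [-0.99972716  0.02173722 -0.00855017  0.19753957]
 [-0.00411365  0.19647906  0.98049939  1.12160548]
 [ 0.          0.          0.          1.        ]]
0.1 [ 0.14509191 -0.47783684  0.20460913] [ 9.89157240e-01  1.46857373e-01 -1.36090040e-04 -9.20835916e-04]
```

View pics/scene0.png

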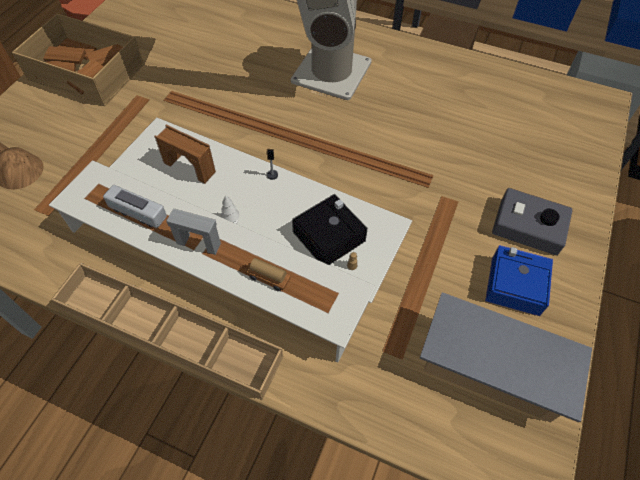

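View pics/top0.png

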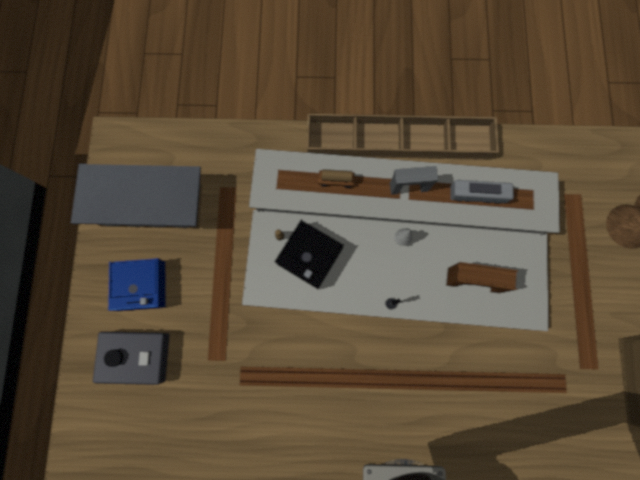

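The candidates are:
- the black box on the lower tier: scene (330,228), top (310,254)
- the blue look-alike: scene (520,280), top (137,285)
- the grey box with a knob: scene (533,220), top (130,358)

I choose the black one. It stands on the deck, with a nub at top (308,273), a thumb mark at (306,257) and the figure at (279,234) on its +y side. Its yaw looks like about -30°.

```bash
cat > h.py <<'E'
from workcell import bot
import cv2, numpy as np
def ray(n,u,v):
    i=bot.camera_info(n); f=240/np.tan(np.radians(i["vertical_fov"]/2)); P=np.array(i["pose"])
    a,b=(u-i["cx"])/f,(v-i["cy"])/f
    if n=="wrist":
        t=np.hypot(a,b); d=np.array([a/t*np.sin(t),-b/t*np.sin(t),-np.cos(t)])
    else: d=np.array([a,-b,-1.])
    return P[:3,3],P[:3,:3]@d
def onz(n,u,v,z):
    o,d=ray(n,u,v); return o+d*(z-o[2])/d[2]
E
python3 - <<'E'
from h import *
out=[]
for n,(x0,y0,x1,y1) in {"scene":(280,180,380,275),"top":(262,212,355,296)}.items():
    im=cv2.imread(f"pics/{n}0.png"); c=im[y0:y1,x0:x1]
    g=c.max(2); m=((g<40)*255).astype(np.uint8)
    cs,_=cv2.findContours(m,0,1); k=max(cs,key=cv2.contourArea)
    p=cv2.approxPolyDP(cv2.convexHull(k),3,True)[:,0]+[x0,y0]
    print(n,p.tolist()); print([onz(n,*q,.105)[:2].round(4).tolist() for q in p])
    hull=np.zeros_like(m); cv2.fillPoly(hull,[cv2.convexHull(k)],255); hull=cv2.erode(hull,np.ones((3,3)))
    for lo,hi in((22,80),(100,256)):
        mm=((g>=lo)&(g<hi)&(hull>0)).astype(np.uint8)
        _,_,s,ce=cv2.connectedComponentsWithStats(mm)
        for a,b in zip(s[1:],ce[1:]):
            if a[4]>8: print(lo,a[4],(b+[x0,y0]).round(1),onz(n,*(b+[x0,y0]),.105 if lo<99 else .121).round(4))
    out.append(cv2.resize(cv2.convertScaleAbs(c,alpha=1.8),(400,380),interpolation=cv2.INTER_CUBIC))
cv2.imwrite("pics/crop1.png",np.hstack(out))
E
```

```text
scene [[334, 195], [366, 229], [362, 242], [327, 263], [316, 258], [294, 233], [293, 219]]
[[0.5063, 0.2125], [0.565, 0.3128], [0.6002, 0.3167], [0.6789, 0.2673], [0.677, 0.2412], [0.638, 0.1718], [0.605, 0.1541]]
22 1461 [329.3 226.4] [0.5909 0.236  0.105 ]
22 9 [304.  232.6] [0.6282 0.1914 0.105 ]
22 13 [351.9 241.5] [0.6079 0.2962 0.105 ]
100 34 [338.3 204.1] [0.5374 0.2351 0.121 ]
top [[300, 222], [342, 244], [318, 287], [276, 261]]
[[0.6559, 0.2579], [0.6046, 0.1568], [0.5018, 0.2111], [0.5605, 0.3113]]
22 112 [306.2 256.7] [0.5723 0.2406 0.105 ]
22 55 [307.3 273.5] [0.5326 0.2369 0.105 ]
100 25 [307.6 273.3] [0.5311 0.2357 0.121 ]
```

View pics/crop1.png

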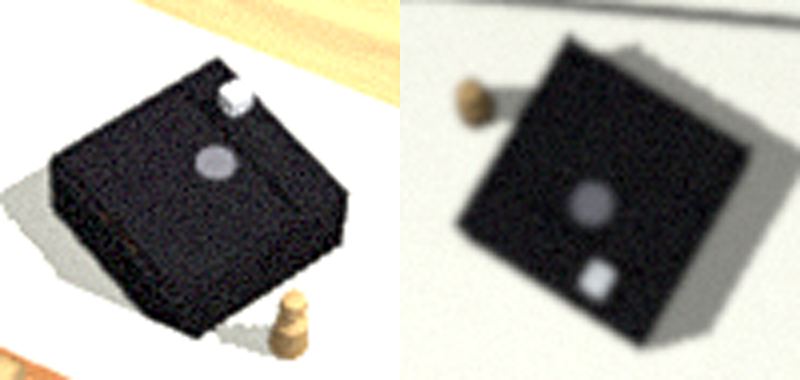

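The crop confirms it: a black box with its metal nub near the front right end of the ledge and a round thumb mark. It is centred near (0.582, 0.235), yaw about -29°, with the figure clear on the +y side. I'm moving over with the gripper shut and turning +134° so the tool's y lies along the box's y.

>>> {"name": "step_arm", "arguments": {
  "targets": "-1 .38 .70 .1 0 0 1;-1 .38 .70 .1 0 0 1;-1 .38 .70 .1 0 0 1;-1 .38 .70 .1 0 0 1;-1 .38 .70 .1 0 0 1;-1 .38 .70 .1 0 0 1;-1 .38 .70 .1 0 0 1;-1 .38 .70 .1 0 0 1;-1 .38 .70 .1 0 0 1;-1 .38 .70 .1 0 0 1"
}}

```text
clock: 0.93
eef_pos: [0.3361, -0.1255, 0.2558]
tool_rot: [0.857, 0.515, 0.001, -0.0]
ft_force: [0.7, -0.7, 1.0]
grip_width: -0.0001
grasp_force: 0.0
```

>>> {"name": "step_arm", "arguments": {
  "targets": "-1 .35 .656 0 0 0 1;-1 .35 .656 0 0 0 1;-1 .35 .656 0 0 0 1;-1 .35 .656 0 0 0 1;-1 .35 .656 0 0 0 1;-1 .35 .656 0 0 0 1;-1 .35 .656 0 0 0 1;-1 .35 .656 0 0 0 1;-1 .35 .656 0 0 0 1;-1 .35 .656 0 0 0 1"
}}

```text
clock: 1.77
eef_pos: [0.5122, 0.2053, 0.2525]
tool_rot: [0.593, 0.805, 0.0, -0.001]
ft_force: [0.5, -0.5, -0.5]
grip_width: -0.0002
grasp_force: 0.0
```

>>> {"name": "step_arm", "arguments": {
  "targets": "-1 0 0 0 0 0 .98;-1 0 0 0 0 0 .98;-1 0 0 0 0 0 .98;-1 0 0 0 0 0 .98;-1 0 0 0 0 0 .98;-1 0 0 0 0 0 .98;-1 0 0 0 0 0 .98;-1 0 0 0 0 0 .98;-1 0 0 0 0 0 .98"
}}

```text
clock: 2.52
eef_pos: [0.51, 0.1993, 0.2552]
tool_rot: [0.252, 0.968, -0.0, -0.0]
ft_force: [-0.8, -0.3, -0.0]
grip_width: 0.0002
grasp_force: 0.0
```

```bash
python3 - <<'E'
from h import *
from scipy.spatial.transform import Rotation as R
o=bot.get_obs();print(o["clock"],o["eef_pos"],o["joint_pos"],o["grip_width"],o["ft_force"]);print(R.from_quat(o["tool_rot"]).as_matrix().round(3))
i=bot.camera_info("wrist");im=bot.camera("wrist")
print(i)
cv2.imwrite("pics/w1.png",im[:,:,::-1])
E
```

```text
2.5167 [0.51004657 0.19927715 0.25519146] [ 3.72495377e-01  3.23927027e-01  2.46359722e-01  1.49383859e+00
 -4.74205186e-05  8.81511783e-01] 0.00019434593174804036 [-0.83612118 -0.25159973 -0.02751743]
[[-0.873  0.487 -0.001]
 [ 0.487  0.873 -0.   ]
 [ 0.    -0.001 -1.   ]]
{'vertical_fov': 65.70646984690485, 'cx': 322.45596712284464, 'cy': 233.570731373289, 'pose': array([[ 0.48702499, -0.84065754, -0.2368577 ,  0.44877848],
       [ 0.87338718,  0.46839298,  0.13342732,  0.23324657],
       [-0.0012242 , -0.27185092,  0.9623386 ,  0.42300846],
       [ 0.        ,  0.        ,  0.        ,  1.        ]])}
```

View pics/w1.png

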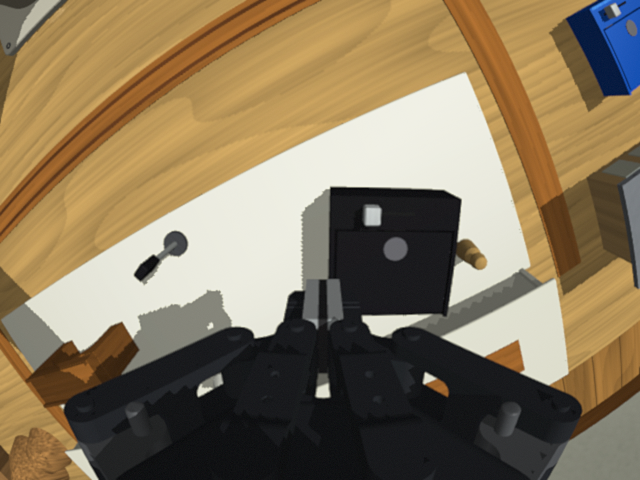

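The wrist view shows the nub at (372,215), the thumb mark at (396,249) and the figure at (472,255). The box sits square in the image, so the yaw matches.

```bash
python3 - <<'E'
from h import *
im=cv2.imread("pics/w1.png"); g=im.max(2)
for nm,(x0,y0,x1,y1),lo,z in (("nub",(350,195,395,232),150,.121),("thumb",(380,232,412,265),60,.105)):
    m=(g[y0:y1,x0:x1]>lo).astype(np.uint8)
    _,_,s,c=cv2.connectedComponentsWithStats(m); k=1+s[1:,4].argmax()
    p=c[k]+[x0,y0]; print(nm,p,s[k],onz("wrist",*p,z).round(4))
# nub top-face left/right edges row; lid/box top corners
for p in [(364,214),(381,214),(331,188),(461,199),(331,230)]: print(p,onz("wrist",*p,.121 if p[1]==214 else .105).round(4))
E
```

```text
nub [372.6352459  215.86065574] [ 16  12  15  18 244] [0.5302 0.2357 0.121 ]
thumb [395.17353579 248.63340564] [  3   5  25  24 461] [0.5719 0.2402 0.105 ]
(364, 214) [0.5253 0.2301 0.121 ]
(381, 214) [0.5322 0.2427 0.121 ]
(331, 188) [0.495  0.2156 0.105 ]
(461, 199) [0.5599 0.3153 0.105 ]
(331, 230) [0.528  0.1975 0.105 ]
```

>>> {"name": "step_arm", "arguments": {
  "targets": "-1 0 0 -.08 0 0 0;-1 0 0 -.15 0 0 0;-1 0 0 -.22 0 0 0;-1 0 0 -.27 0 0 0;-1 0 0 -.288 0 0 0;-1 0 0 -.288 0 0 0"
}}

```text
clock: 3.07
eef_pos: [0.5082, 0.1987, 0.1088]
tool_rot: [0.251, 0.968, -0.002, -0.002]
ft_force: [-0.0, 0.1, 0.3]
grip_width: -0.0002
grasp_force: 0.0
```

>>> {"name": "step_arm", "arguments": {
  "targets": "-1 .01 .017 0 0 0 0;-1 .02 .034 0 0 0 0;-1 .026 .047 0 0 0 0;-1 .03 .053 0 0 0 0;-1 .034 .060 0 0 0 0;-1 .034 .060 0 0 0 0"
}}

```text
clock: 3.57
eef_pos: [0.5281, 0.2307, 0.112]
tool_rot: [0.25, 0.968, 0.001, 0.001]
ft_force: [0.4, 0.8, -0.6]
grip_width: 0.0002
grasp_force: 0.0
```

```bash
cat > look.py <<'E'
import sys
from h import *
o=bot.get_obs(); P=[bot.camera_info("wrist")["pose"]]; im=bot.camera("wrist")[:,:,::-1]; cv2.imwrite("pics/"+sys.argv[1]+".png",im)
T=np.array(o["eef_pos"]); th=np.array([.572,.2403]); X=np.array([.873,-.487]);Y=np.array([.487,.873]); C=th+.012*X
print(o["clock"],T.round(4),o["ft_force"].round(2),"tool in box",((T[:2]-C)@X).round(4),((T[:2]-C)@Y).round(4))
E
python3 look.py w2; python3 -c "
import cv2;im=cv2.imread('pics/w2.png');cv2.imwrite('pics/w2c.png',cv2.resize(im[120:380,220:520],(780,572+104)[:2])[:600])"
```

```text
3.5667 [0.5281 0.2307 0.112 ] [ 0.39  0.78 -0.63] tool in box -0.0456 -0.0297
```

View pics/w2c.png

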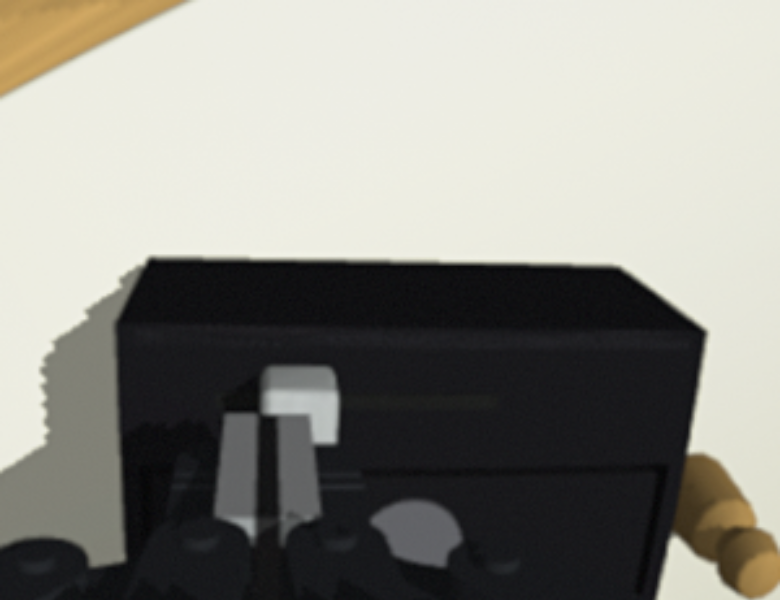

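The crop shows the nub at crop (300,405), its slot running right to (495,400), and the fingertips at (268,412) partly over or beside it. I need projections to see how they relate.

```bash
python3 - <<'E'
from h import *
i=bot.camera_info("wrist"); f=240/np.tan(np.radians(i["vertical_fov"]/2)); P=np.array(i["pose"])
X=np.array([.873,-.487]);Y=np.array([.487,.873]); C=np.array([.572,.2403])+.012*X
def proj(w):
    q=P[:3,:3].T@(np.r_[w]-P[:3,3]); a=np.array([q[0],-q[1]]); t=np.arctan2(np.hypot(*a),-q[2]); p=a/np.hypot(*a)*t*f+[i["cx"],i["cy"]]
    return ((p-[220,120])*2.6).round()
def bx(x,y,z): return proj([*(C+x*X+y*Y),.05+z])
T=bot.get_obs()["eef_pos"]; print("tcp",proj(T))
for dx in(-.011,.011):print(dx,proj(T+np.r_[dx*X,0]))
for x in(-.053,-.037): print("nub top t5",bx(x,-.032,.071),bx(x,-.018,.071), "ledge",bx(x,-.032,.055))
print("thumb",bx(-.012,0,.055),"box corners",bx(-.06,-.06,.055),bx(-.06,.06,.055))
b=lambda u,v,z:[(onz("wrist",u/2.6+220,v/2.6+120,z)[:2]-C)@a for a in(X,Y)]
for p in((262,390),(340,390),(340,443)): print(p,b(*p,.121))
E
```

```text
tcp [268. 411.]
-0.011 [269. 356.]
0.011 [268. 464.]
nub top t5 [260. 394.] [339. 394.] ledge [261. 363.]
nub top t5 [260. 475.] [337. 475.] ledge [261. 439.]
thumb [413. 546.] box corners [114. 328.] [711. 328.]
(262, 390) [np.float64(-0.05374340198205988), np.float64(-0.03165589479535587)]
(340, 390) [np.float64(-0.053757949505182034), np.float64(-0.017910213460883558)]
(340, 443) [np.float64(-0.04347449987999665), np.float64(-0.017598410204433385)]
```

```bash
python3 - <<'E'
from h import *
a=cv2.imread("pics/w2.png")[250:330,290:370]; s=bot.camera("scene")[:,:,::-1][175:255,295:375]
t=bot.camera("top")[:,:,::-1]
f=lambda c:cv2.resize(np.clip(255*(c/255.)**.5,0,255).astype(np.uint8),(400,400),interpolation=cv2.INTER_CUBIC)
cv2.imwrite("pics/c3.png",np.hstack([f(a),f(s)]))
E
```

```text
(no output)
```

View pics/c3.png

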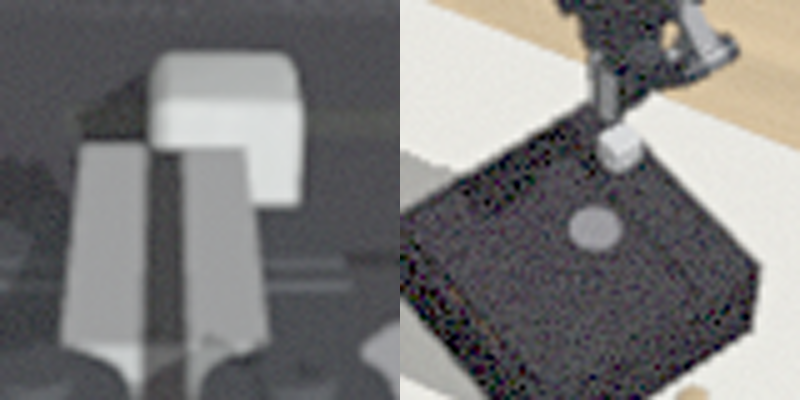

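```bash
python3 - <<'E'
from h import *
i=bot.camera_info("scene"); f=240/np.tan(np.radians(i["vertical_fov"]/2)); P=np.array(i["pose"])
X=np.array([.873,-.487]);Y=np.array([.487,.873]); C=np.array([.572,.2403])+.012*X
def pr(w):
    q=P[:3,:3].T@(np.r_[w]-P[:3,3]); p=np.array([q[0],-q[1]])/-q[2]*f+[i["cx"],i["cy"]]; return ((p-[295,175])*5+[400,0]).round()
T=bot.get_obs()["eef_pos"]; print(T,"tcp",pr(T),"up20",pr(T+[0,0,.02]))
for s in(-.011,.011):
  for t in(-.008,.008): print(s,t,pr(T+np.r_[s*X+t*Y,0]))
for y in(-.032,-.018): print("nub",[pr([*(C+x*X+y*Y),.121]) for x in(-.053,-.037)])
E
```

```text
[0.52713116 0.22947654 0.1114535 ] tcp [613. 137.] up20 [614. 110.]
-0.011 -0.008 [621. 114.]
-0.011 0.008 [643. 136.]
0.011 -0.008 [583. 138.]
0.011 0.008 [605. 160.]
nub [array([625., 116.]), array([597., 133.])]
nub [array([644., 136.]), array([617., 153.])]
```

Both views suggest the fingertips are higher than the TCP reading says, i.e. above the nub, which hasn't moved. I'll back off along -y and probe down onto the ledge to calibrate the height.

>>> {"name": "step_arm", "arguments": {
  "targets": "-1 -.010 -.017 0 0 0 0;-1 -.020 -.035 0 0 0 0;-1 -.020 -.035 -.004 0 0 0;-1 -.020 -.035 -.008 0 0 0;-1 -.020 -.035 -.010 0 0 0;-1 -.020 -.035 -.010 0 0 0"
}}

```text
clock: 4.22
eef_pos: [0.5171, 0.2119, 0.1061]
tool_rot: [0.251, 0.968, -0.0, -0.0]
ft_force: [0.6, 0.1, 0.6]
grip_width: 0.0001
grasp_force: 0.0
```

>>> {"name": "step_arm", "arguments": {
  "targets": "-1 0 0 -.002 0 0 0;-1 0 0 -.004 0 0 0;-1 0 0 -.004 0 0 0"
}}

```text
clock: 4.47
eef_pos: [0.5172, 0.2122, 0.1041]
tool_rot: [0.25, 0.968, -0.0, -0.0]
ft_force: [0.2, -1.2, -0.7]
grip_width: 0.0001
grasp_force: 0.0
```

>>> {"name": "step_arm", "arguments": {
  "targets": "-1 0 0 -.002 0 0 0;-1 0 0 -.004 0 0 0;-1 0 0 -.004 0 0 0"
}}

```text
clock: 4.72
eef_pos: [0.5171, 0.2121, 0.1021]
tool_rot: [0.25, 0.968, -0.0, -0.0]
ft_force: [0.4, 0.6, 0.3]
grip_width: 0.0003
grasp_force: 0.0
```

>>> {"name": "step_arm", "arguments": {
  "targets": "-1 0 0 -.002 0 0 0;-1 0 0 -.004 0 0 0;-1 0 0 -.004 0 0 0"
}}

```text
clock: 4.97
eef_pos: [0.5171, 0.212, 0.1001]
tool_rot: [0.25, 0.968, -0.0, -0.0]
ft_force: [-0.1, -0.2, 0.7]
grip_width: 0.0
grasp_force: 0.0
```

```bash
python3 - <<'E'
from h import *
o=bot.get_obs(); print(o["clock"],o["eef_pos"],o["ft_force"],o["tau"].round(2))
cv2.imwrite("pics/w4.png",bot.camera("wrist")[:,:,::-1]); a=cv2.imread("pics/w4.png")[240:340,280:380]; s=bot.camera("scene")[:,:,::-1][165:265,285:385]
f=lambda c:cv2.resize(np.clip(255*(c/255.)**.5,0,255).astype(np.uint8),(400,400),interpolation=cv2.INTER_CUBIC)
cv2.imwrite("pics/c4.png",np.hstack([f(a),f(s)]))
E
```

```text
4.9667 [0.51712854 0.2120285  0.1001458 ] [-0.12222737 -0.17881483  0.65665995] [ 1.000e-02 -4.424e+01  2.373e+01 -5.000e-02  0.000e+00 -0.000e+00]
```

View pics/c4.png

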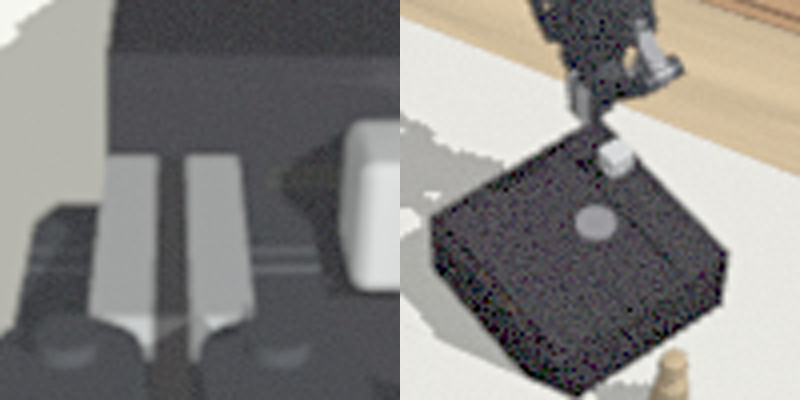

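>>> {"name": "step_arm", "arguments": {
  "targets": "-1 0 0 -.002 0 0 0;-1 0 0 -.004 0 0 0;-1 0 0 -.006 0 0 0;-1 0 0 -.006 0 0 0"
}}

```text
clock: 5.4
eef_pos: [0.5171, 0.212, 0.0971]
tool_rot: [0.25, 0.968, -0.0, -0.0]
ft_force: [0.9, 0.1, -0.8]
grip_width: -0.0002
grasp_force: 0.0
```

>>> {"name": "step_arm", "arguments": {
  "targets": "-1 0 0 -.002 0 0 0;-1 0 0 -.004 0 0 0;-1 0 0 -.004 0 0 0"
}}

```text
clock: 5.65
eef_pos: [0.5171, 0.212, 0.0952]
tool_rot: [0.25, 0.968, -0.0, -0.0]
ft_force: [-0.4, -0.1, -0.0]
grip_width: 0.0001
grasp_force: 0.0
```

>>> {"name": "step_arm", "arguments": {
  "targets": "-1 0 0 -.002 0 0 0;-1 0 0 -.004 0 0 0;-1 0 0 -.004 0 0 0"
}}

```text
clock: 5.9
eef_pos: [0.5171, 0.212, 0.0932]
tool_rot: [0.25, 0.968, -0.0, -0.0]
ft_force: [0.2, 0.6, 0.6]
grip_width: -0.0001
grasp_force: 0.0
```

>>> {"name": "step_arm", "arguments": {
  "targets": "-1 0 0 -.002 0 0 0;-1 0 0 -.004 0 0 0;-1 0 0 -.004 0 0 0"
}}

```text
clock: 6.15
eef_pos: [0.5171, 0.212, 0.0912]
tool_rot: [0.25, 0.968, -0.0, -0.0]
ft_force: [-0.2, -0.1, 0.0]
grip_width: 0.0002
grasp_force: 0.0
```

>>> {"name": "step_arm", "arguments": {
  "targets": "-1 0 0 -.002 0 0 0;-1 0 0 -.004 0 0 0;-1 0 0 -.004 0 0 0"
}}

```text
clock: 6.4
eef_pos: [0.5171, 0.212, 0.0891]
tool_rot: [0.25, 0.968, -0.0, -0.0]
ft_force: [-0.5, -0.3, -0.3]
grip_width: 0.0
grasp_force: 0.0
```

```bash
python3 look.py w5; python3 - <<'E'
from h import *
a=cv2.imread("pics/w5.png")[240:340,280:380]; s=bot.camera("scene")[:,:,::-1][165:265,285:385]
f=lambda c:cv2.resize(np.clip(255*(c/255.)**.5,0,255).astype(np.uint8),(400,400),interpolation=cv2.INTER_CUBIC)
cv2.imwrite("pics/c5.png",np.hstack([f(a),f(s)]))
E
```

```text
6.4 [0.5171 0.212  0.0891] [-0.55 -0.26 -0.29] tool in box -0.0461 -0.0514
```

View pics/c5.png

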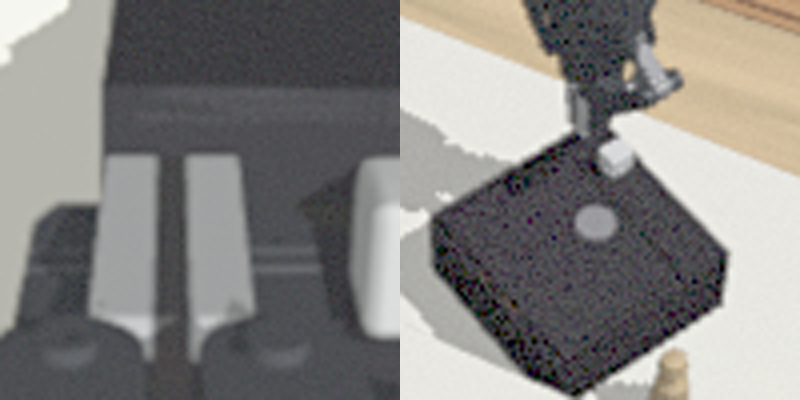

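The fingertip now shows over the ledge corner at scene crop (588,133), left of the nub, and there is still no contact. Two more small probes.

>>> {"name": "step_arm", "arguments": {
  "targets": "-1 0 0 -.002 0 0 0;-1 0 0 -.003 0 0 0;-1 0 0 -.003 0 0 0"
}}

```text
clock: 6.75
eef_pos: [0.5172, 0.212, 0.0877]
tool_rot: [0.25, 0.968, -0.0, -0.0]
ft_force: [-0.0, 0.0, -0.4]
grip_width: 0.0001
grasp_force: 0.0
```

```bash
python3 - <<'E'
from h import *
i=bot.camera_info("scene"); f=240/np.tan(np.radians(i["vertical_fov"]/2)); P=np.array(i["pose"])
T=bot.get_obs()["eef_pos"]
for dz in(0,.01,.02,.03):
    q=P[:3,:3].T@(T+[0,0,dz]-P[:3,3]); p=np.array([q[0],-q[1]])/-q[2]*f+[i["cx"],i["cy"]]; print(dz,((p-[285,165])*4+[400,0]).round())
E
```

```text
0 [587. 152.]
0.01 [588. 141.]
0.02 [588. 131.]
0.03 [589. 120.]
```

The tip turns out to sit about 19 mm above the reported TCP, so it is now about 2 mm over the ledge. I'll raise it 3 mm and start pushing.

>>> {"name": "step_arm", "arguments": {
  "targets": "-1 0 0 .006 0 0 0;-1 .005 .009 .006 0 0 0;-1 .010 .018 .006 0 0 0;-1 .015 .027 .006 0 0 0;-1 .020 .036 .006 0 0 0;-1 .020 .036 .006 0 0 0"
}}

```text
clock: 7.25
eef_pos: [0.528, 0.2312, 0.0909]
tool_rot: [0.25, 0.968, 0.0, 0.0]
ft_force: [0.1, 0.0, -0.2]
grip_width: 0.0
grasp_force: 0.0
```

```bash
cat > nub.py <<'E'
import sys
from h import *
C=np.array([.5825,.2345]); X=np.array([.873,-.487]);Y=np.array([.487,.873])
im=cv2.imread(f"pics/{sys.argv[1]}.png").astype(int)
s=bot.camera("scene"); t=bot.camera("top")
for n,a,(x0,y0,x1,y1),lo,z in(("scene",s,(315,190,375,230),150,.121),("scene",s,(310,205,350,245),60,.105),("top",t,(270,250,325,290),95,.121),("wrist",im,(322,180,520,330),165,.121)):
    m=(a[y0:y1,x0:x1].max(2)>lo).astype(np.uint8); _,_,st,c=cv2.connectedComponentsWithStats(m)
    for k in range(1,len(st)):
        if 15<st[k,4]<1500:
            w=onz(n,*(c[k]+[x0,y0]),z)[:2]; print(n,z,st[k],"box xy",((w-C)@X*1e3).round(1),((w-C)@Y*1e3).round(1))
E
python3 look.py w6; python3 nub.py w6
```

```text
7.25 [0.528  0.2312 0.0909] [ 0.14  0.03 -0.17] tool in box -0.046 -0.0294
scene 0.121 [  0   0  17  15 172] box xy -25.3 -64.1
scene 0.121 [ 23   0  37  40 782] box xy -77.3 18.9
scene 0.105 [27  0 13  7 64] box xy -49.6 -17.7
scene 0.105 [19 11 10  9 70] box xy -10.9 -1.8
wrist 0.121 [ 31 110  20  31 364] box xy -47.9 -13.5
```

The nub moved with the finger: centre about -13.5 mm in box y, thumb mark unchanged. Continuing.

>>> {"name": "step_arm", "arguments": {
  "targets": "-1 .004 .007 0 0 0 0;-1 .008 .014 0 0 0 0;-1 .012 .021 0 0 0 0;-1 .015 .027 0 0 0 0;-1 .015 .027 0 0 0 0"
}}

```text
clock: 7.82
eef_pos: [0.5352, 0.2443, 0.0908]
tool_rot: [0.25, 0.968, 0.0, 0.0]
ft_force: [0.3, 0.6, 0.3]
grip_width: -0.0001
grasp_force: 0.0
```

```bash
python3 look.py w7; python3 nub.py w7
```

```text
7.8167 [0.5352 0.2443 0.0908] [0.3  0.64 0.3 ] tool in box -0.0461 -0.0144
scene 0.121 [  0   0  20  15 186] box xy -27.3 -63.6
scene 0.121 [ 27   0  33  40 637] box xy -76.7 25.6
scene 0.105 [29  0 11 11 82] box xy -49.3 -9.2
scene 0.105 [19 12 10  8 59] box xy -11.1 -0.1
wrist 0.121 [ 32 111  18  31 334] box xy -47.2 2.2
```

>>> {"name": "step_arm", "arguments": {
  "targets": "-1 .001 .002 0 0 0 0;-1 .002 .0035 0 0 0 0;-1 .002 .0035 0 0 0 0"
}}

```text
clock: 8.22
eef_pos: [0.5358, 0.2453, 0.091]
tool_rot: [0.25, 0.968, -0.0, 0.0]
ft_force: [0.2, 0.1, 1.1]
grip_width: 0.0
grasp_force: 0.2
```

>>> {"name": "step_arm", "arguments": {
  "targets": "-1 .0005 .001 0 0 0 0;-1 .001 .0018 0 0 0 0;-1 .001 .0018 0 0 0 0"
}}

```text
clock: 8.47
eef_pos: [0.5363, 0.2462, 0.091]
tool_rot: [0.25, 0.968, -0.0, 0.0]
ft_force: [-0.7, -0.4, -0.0]
grip_width: 0.0002
grasp_force: 0.3
```

```bash
python3 look.py w8; python3 nub.py w8
```

```text
8.4667 [0.5363 0.2462 0.091 ] [-0.72 -0.42 -0.01] tool in box -0.046 -0.0122
scene 0.121 [  0   0  21  15 187] box xy -27.4 -63.5
scene 0.121 [ 28   0  32  40 614] box xy -77.0 26.6
scene 0.105 [30  0 10 12 76] box xy -48.8 -7.0
scene 0.105 [19 12 10  8 56] box xy -10.6 0.4
wrist 0.121 [ 32 111  18  30 321] box xy -47.4 4.9
```

>>> {"name": "step_arm", "arguments": {
  "targets": "-1 .0005 .001 0 0 0 0;-1 .001 .0018 0 0 0 0;-1 .001 .0018 0 0 0 0"
}}

```text
clock: 8.87
eef_pos: [0.5369, 0.2472, 0.0909]
tool_rot: [0.25, 0.968, 0.0, 0.0]
ft_force: [0.4, -0.8, 0.5]
grip_width: -0.0001
grasp_force: 0.3
```

>>> {"name": "step_arm", "arguments": {
  "targets": "-1 .0005 .001 0 0 0 0;-1 .001 .0018 0 0 0 0;-1 .001 .0018 0 0 0 0"
}}

```text
clock: 9.12
eef_pos: [0.5374, 0.2481, 0.0909]
tool_rot: [0.25, 0.968, 0.0, 0.0]
ft_force: [-0.1, -0.6, 0.7]
grip_width: -0.0003
grasp_force: 0.3
```

```bash
python3 look.py w9; python3 nub.py w9
```

```text
9.1167 [0.5374 0.2481 0.0909] [-0.09 -0.6   0.74] tool in box -0.046 -0.01
scene 0.121 [  0   0  21  15 187] box xy -27.4 -63.4
scene 0.121 [ 29   0  31  40 595] box xy -76.9 27.5
scene 0.105 [31  0  9 13 71] box xy -47.9 -5.2
scene 0.105 [20 12  9  8 49] box xy -11.2 1.3
wrist 0.121 [ 32 111  18  31 324] box xy -47.3 7.0
```

```bash
cat > edge.py <<'E'
import sys
from h import *
C=np.array([.5825,.2345]); X=np.array([.873,-.487]);Y=np.array([.487,.873])
g=cv2.GaussianBlur(cv2.imread(f"pics/{sys.argv[1]}.png").max(2),(3,3),0).astype(float)
def cr(line,lev,rng,up):
    for k in rng:
        a,b=line[k],line[k+1]
        if (a<lev<=b) if up else (a>lev>=b): return k+(lev-a)/(b-a)
i=bot.camera_info("wrist"); f=240/np.tan(np.radians(i["vertical_fov"]/2)); P=np.array(i["pose"])
def proj(w):
    q=P[:3,:3].T@(np.r_[w]-P[:3,3]); a=np.array([q[0],-q[1]]); t=np.arctan2(np.hypot(*a),-q[2]); return a/np.hypot(*a)*t*f+[i["cx"],i["cy"]]
bv=lambda u,v,z:((onz("wrist",u,v,z)[:2]-C)@X*1e3).round(1),
B=lambda u,v,z:[float(((onz("wrist",u,v,z)[:2]-C)@a*1e3).round(2)) for a in(X,Y)]
r=int(proj([*(C-.045*X+.005*Y),.121])[1])
u=cr(g[r],120,range(365,420),False); print("nub right edge",B(u,r,.121))
for bx in(-.05,-.02):
    p=proj([*(C+bx*X+.06*Y),.105]); r=int(p[1]); u=cr(g[r],110,range(int(p[0])-25,int(p[0])+40),True); print("box right edge",B(u,r,.105) if u else None)
p=proj([*(C-.06*X+.0*Y),.05]); c=int(p[0]); v=cr(g[:,c],110,range(int(p[1])-25,int(p[1])+25),False); print("box front foot",B(c,v,.05) if v else None)
E
python3 edge.py w9
python3 -c "
import cv2;im=cv2.imread('pics/w9.png');cv2.imwrite('pics/w9c.png',cv2.resize(im[200:350,260:460],(800,600),interpolation=2))"
```

```text
nub right edge [-45.09, 9.63]
box right edge [-50.05, 59.44]
box right edge [-19.54, 69.37]
box front foot [-59.64, -0.34]
```

View pics/w9c.png

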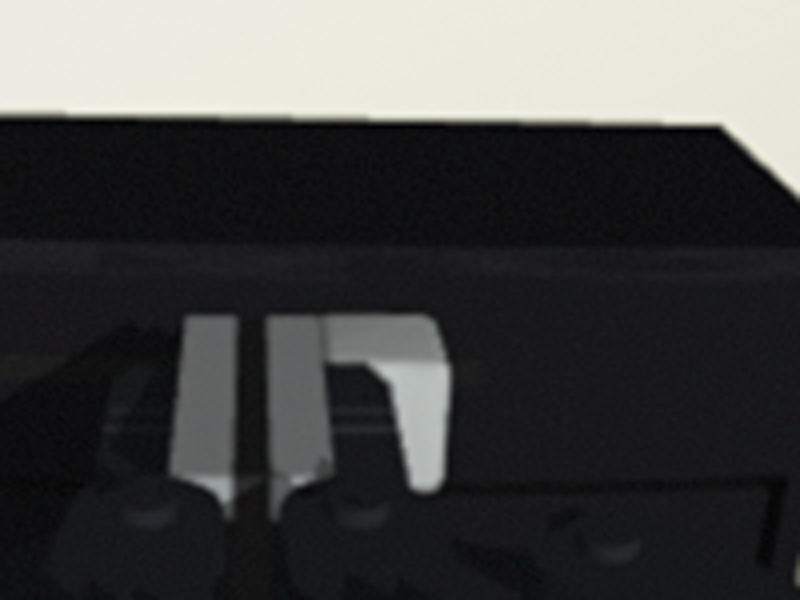

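The crop shows the finger against the nub's -y side. The nub's right edge is at about 9.6 mm (full travel 12), and the box hasn't shifted (right edge 59.4). About 2.4 mm to go.

>>> {"name": "step_arm", "arguments": {
  "targets": "-1 .0008 .0014 0 0 0 0;-1 .0015 .0026 0 0 0 0;-1 .0015 .0026 0 0 0 0"
}}

```text
clock: 9.52
eef_pos: [0.5381, 0.2494, 0.0909]
tool_rot: [0.25, 0.968, 0.0, 0.0]
ft_force: [-0.3, -1.2, 0.7]
grip_width: -0.0001
grasp_force: 0.3
```

>>> {"name": "step_arm", "arguments": {
  "targets": "-1 .0005 .0009 0 0 0 0;-1 .001 .0017 0 0 0 0;-1 .001 .0017 0 0 0 0"
}}

```text
clock: 9.77
eef_pos: [0.5384, 0.2499, 0.0909]
tool_rot: [0.251, 0.968, -0.0, -0.0]
ft_force: [-0.6, -2.4, 0.9]
grip_width: -0.0001
grasp_force: 0.9
```

```bash
python3 look.py w10; python3 edge.py w10; python3 -c "
from workcell import bot
print(bot.get_obs()['grasp_force'],bot.get_obs()['ft_torque'])"
```

```text
9.7667 [0.5384 0.2499 0.0909] [-0.62 -2.36  0.88] tool in box -0.046 -0.008
nub right edge [-45.08, 11.68]
box right edge [-50.12, 59.46]
box right edge [-19.68, 69.88]
box front foot [-59.62, -0.03]
0.9325655177235603 [-0.38497447  0.15990163 -0.01836176]
```

The force rose to 2.4 N, the tool slowed, and the nub's edge is at 11.7 mm, so the bolt is at its stop. The box is unmoved. I'll retreat, rise and go over the thumb mark.

>>> {"name": "step_arm", "arguments": {
  "targets": "-1 -.006 -.010 0 0 0 0;-1 -.012 -.021 0 0 0 0;-1 -.012 -.021 .03 0 0 0;-1 -.012 -.021 .06 0 0 0;-1 .030 -.020 .06 0 0 0;-1 .067 -.019 .06 0 0 0;-1 .067 -.019 .03 0 0 0;-1 .067 -.019 .004 0 0 0;-1 .067 -.019 .004 0 0 0"
}}

```text
clock: 10.57
eef_pos: [0.5702, 0.2395, 0.0899]
tool_rot: [0.251, 0.968, -0.001, -0.002]
ft_force: [-0.6, -0.4, -0.9]
grip_width: -0.0001
grasp_force: 0.0
```

>>> {"name": "step_arm", "arguments": {
  "targets": "-1 0 0 -.004 0 0 0;-1 0 0 -.008 0 0 0;-1 0 0 -.008 0 0 0"
}}

```text
clock: 10.82
eef_pos: [0.5721, 0.2407, 0.0894]
tool_rot: [0.25, 0.968, 0.0, 0.0]
ft_force: [-0.1, 0.1, -0.3]
grip_width: -0.0
grasp_force: 0.0
```

```bash
python3 look.py w11; python3 edge.py w11
```

```text
10.8167 [0.5721 0.2407 0.0894] [-0.06  0.13 -0.27] tool in box -0.0121 0.0004Traceback (most recent call last):
  File "edge.py", line 15, in <module>
    u=cr(g[r],120,range(365,420),False); print("nub right edge",B(u,r,.121))
                                                                ~^^^^^^^^^^
  File "edge.py", line 13, in <lambda>
    B=lambda u,v,z:[float(((onz("wrist",u,v,z)[:2]-C)@a*1e3).round(2)) for a in(X,Y)]
                            ~~~^^^^^^^^^^^^^^^
  File "h.py", line 11, in onz
    o,d=ray(n,u,v); return o+d*(z-o[2])/d[2]
        ~~~^^^^^^^
  File "h.py", line 5, in ray
    a,b=(u-i["cx"])/f,(v-i["cy"])/f
         ~^~~~~~~~
TypeError: unsupported operand type(s) for -: 'NoneType' and 'float'
```

Positioned over the mark. Descending in small steps, watching the force.

>>> {"name": "step_arm", "arguments": {
  "targets": "-1 0 0 -.002 0 0 0;-1 0 0 -.004 0 0 0;-1 0 0 -.004 0 0 0"
}}

```text
clock: 11.12
eef_pos: [0.5721, 0.2407, 0.0871]
tool_rot: [0.25, 0.968, 0.0, 0.0]
ft_force: [0.1, 0.3, 0.3]
grip_width: -0.0
grasp_force: 0.0
```

>>> {"name": "step_arm", "arguments": {
  "targets": "-1 0 0 -.002 0 0 0;-1 0 0 -.004 0 0 0;-1 0 0 -.004 0 0 0"
}}

```text
clock: 11.37
eef_pos: [0.5719, 0.2406, 0.0847]
tool_rot: [0.25, 0.968, -0.0, -0.0]
ft_force: [-0.0, 0.4, 0.3]
grip_width: 0.0
grasp_force: 0.0
```

>>> {"name": "step_arm", "arguments": {
  "targets": "-1 0 0 -.002 0 0 0;-1 0 0 -.004 0 0 0;-1 0 0 -.004 0 0 0"
}}

```text
clock: 11.62
eef_pos: [0.5719, 0.2406, 0.0826]
tool_rot: [0.25, 0.968, -0.0, -0.0]
ft_force: [0.2, -0.9, 0.1]
grip_width: -0.0002
grasp_force: 0.0
```

>>> {"name": "step_arm", "arguments": {
  "targets": "-1 0 0 -.002 0 0 0;-1 0 0 -.004 0 0 0;-1 0 0 -.004 0 0 0"
}}

```text
clock: 11.87
eef_pos: [0.5719, 0.2406, 0.0806]
tool_rot: [0.25, 0.968, -0.0, -0.0]
ft_force: [0.0, -1.1, -0.0]
grip_width: 0.0001
grasp_force: 0.0
```

>>> {"name": "step_arm", "arguments": {
  "targets": "-1 0 0 -.002 0 0 0;-1 0 0 -.004 0 0 0;-1 0 0 -.004 0 0 0"
}}

```text
clock: 12.12
eef_pos: [0.5721, 0.2407, 0.079]
tool_rot: [0.25, 0.968, 0.0, 0.0]
ft_force: [-0.5, 0.3, 2.5]
grip_width: -0.0002
grasp_force: 0.9
```

>>> {"name": "step_arm", "arguments": {
  "targets": "-1 0 0 -.002 0 0 0;-1 0 0 -.004 0 0 0;-1 0 0 -.004 0 0 0"
}}

```text
clock: 12.37
eef_pos: [0.5721, 0.2407, 0.0771]
tool_rot: [0.25, 0.968, 0.0, 0.0]
ft_force: [-0.8, -0.6, 2.5]
grip_width: -0.0003
grasp_force: 1.3
```

Contact came at about .080 with 2.5 N, the lid spring. Pressing on.

>>> {"name": "step_arm", "arguments": {
  "targets": "-1 0 0 -.002 0 0 0;-1 0 0 -.004 0 0 0;-1 0 0 -.004 0 0 0"
}}

```text
clock: 12.62
eef_pos: [0.5721, 0.2407, 0.0749]
tool_rot: [0.25, 0.968, 0.0, 0.0]
ft_force: [-0.9, -0.0, 3.0]
grip_width: -0.0003
grasp_force: 1.4
```

>>> {"name": "step_arm", "arguments": {
  "targets": "-1 0 0 -.001 0 0 0;-1 0 0 -.002 0 0 0;-1 0 0 -.002 0 0 0"
}}

```text
clock: 12.87
eef_pos: [0.5721, 0.2407, 0.0739]
tool_rot: [0.25, 0.968, 0.0, 0.0]
ft_force: [-1.0, 0.4, 3.1]
grip_width: -0.0003
grasp_force: 1.5
```

>>> {"name": "step_arm", "arguments": {
  "targets": "-1 0 0 .02 0 0 0;-1 0 0 .04 0 0 0;-1 0 0 .06 0 0 0;-1 0 0 .09 0 0 0;-1 0 0 .13 0 0 0;-1 0 0 .2 0 0 0;-1 0 0 .26 0 0 0;-1 -.06 0 .3 0 0 0;-1 -.12 0 .3 0 0 0;-1 -.12 0 .3 0 0 0"
}}

```text
clock: 13.7
eef_pos: [0.5075, 0.2404, 0.2262]
tool_rot: [0.25, 0.968, -0.0, -0.001]
ft_force: [-0.3, 0.1, -0.3]
grip_width: -0.0004
grasp_force: 0.0
```

```bash
python3 look.py w12; python3 - <<'E'
from h import *
a=cv2.imread("pics/w12.png"); s=bot.camera("scene")[:,:,::-1][150:290,260:400]
f=lambda c:np.clip(255*(c/255.)**.6,0,255).astype(np.uint8)
cv2.imwrite("pics/c12.png",np.hstack([cv2.resize(f(a[130:330,260:460]),(400,400)),cv2.resize(f(s),(400,400),interpolation=2)]))
E
```

```text
13.7 [0.5075 0.2404 0.2262] [-0.32  0.1  -0.27] tool in box -0.0683 -0.0313
```

View pics/c12.png

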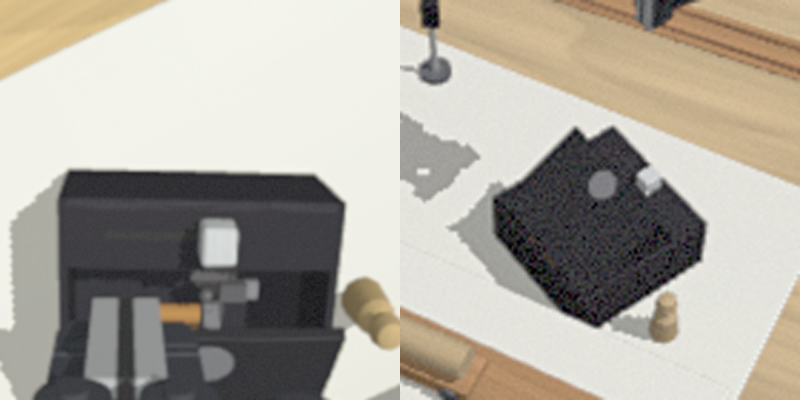

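The lid stands ajar, with the inside visible, and the figure is in place. The nub is at wrist crop (220,243). Checking its travel before handing in.

```bash
python3 - <<'E'
from h import *
C=np.array([.5825,.2345]); X=np.array([.873,-.487]);Y=np.array([.487,.873])
g=cv2.imread("pics/w12.png").max(2); x0,y0=345,232
m=(g[y0:270,x0:395]>130).astype(np.uint8); _,_,s,c=cv2.connectedComponentsWithStats(m); k=1+s[1:,4].argmax(); st=s[k]
print(st)
for u in (x0+st[0]-.5,x0+st[0]+st[2]-.5):
    w=onz("wrist",u,y0+c[k][1]+2-0*st[1],.121)[:2]-C; print(w@X*1e3,w@Y*1e3)
for p in((260+62/2,130+205/2),(260+343/2,130+205/2)):
    w=onz("wrist",*p,.105)[:2]-C; print("corner",w@X*1e3,w@Y*1e3)
E
```

```text
[ 17  10  17  21 320]
-41.5173065118889 0.9287899087841177
-41.49834769371197 14.309700693490802
corner -54.504518458509075 -54.81583850263688
corner -54.9525313224134 60.93190259290427
```

```bash
python3 -c "
from workcell import bot
print(bot.job_done())"
```

```text
the job is handed in; nothing more can be done
None
```

The job is handed in: the bolt was pushed to its stop, the lid was pressed at the thumb mark and sprang ajar, and I saw no shift of the box or the figure; I didn't re-check the other toys, but the arm stayed clear of them.

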